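Put the decorating turntable in gear

ROBOT

A 6-joint arm with a two-finger parallel gripper is mounted at the origin on the work surface. World frame = base frame: x ahead of the robot, y to its left, z up, the work surface at z = 0. Lengths are in m, angles in degrees, forces in N, time in s.
With the tool pointing down it reaches from about 0.25 to 0.725 m from the base axis. Payload 9.7 kg.
Tool frame: the origin (TCP) lies at the very end of the fingers, on their centre line; the grasp point (between the pads) lies 19 mm behind it; z points along the fingers, y is the line along which they close (so a half turn about z gives the same grasp; the last joint's range is limited). The gripper opens to 85 mm and grips with 20 to 120 N. Pads are 22 mm wide; open, the fingers measure 114 mm over their backs; the gripper's body (76 mm by 85 mm) begins 54 mm behind the grasp point. The pads swing forward as they close: fully open they stand 13 mm farther back than shut.
Start: joints at [72.594, 4.979, 10.078, 95.1, 0, 90], TCP at [0.165, 0.525, 0.231] pointing down, gripper open.
Joint ranges: [-179.16, 179.16], [-48.56, 103.87], [-65.8, 70.77], [-126.05, 130.52], [-82.76, 87.17], [-180, 180]. Speed limits (degrees/s): [127.2, 127.2, 147.25, 180, 180, 180].

INTERFACE

Orientations are given as [roll, pitch, yaw] about the fixed x, y, z axes, in that order (R = Rz(yaw) Ry(pitch) Rx(roll)).
In Python, from workcell import telemetry, optics, workorder gives the robot as it stands.
- The arm moves only by the shell command python3 -m handwheel 'ROWS' [FORCE]. ROWS is JSON, a list of rows, each an object of numbers: "tx", "ty", "tz": the shift along the tool's x, y, z in m; "ax", "ay", "az": the turn, a rotation vector about the tool's x, y, z in degrees; "jaw": the gripper command: -1 is shut, 1 is fully open, values between are in proportion. A call has exactly 10 rows; each row shifts and turns the commanded pose from where the row before left it, along the tool's axes as they then stand; what a row does not reach is not made up. A row lasts 1/8 s, in which the tool goes at most 62.5 mm and 10.7 degrees, less where a joint would pass 70% of its speed; a pose out of reach is approached as far as the arm can. A call is refused whole if a number of a shift passes 0.0625 or a number of a turn 10.7, either way. A call with a gripper value outside its range is refused whole. The fingers move at their own pace and stop on an object; FORCE is the grip in N (left out, the last holds). Time passes only in rows, so rows that do not move let the fingers close, or fill a call up. It gives the time, the measured TCP pose, the force, the opening and the grip force at its end, in the units of the state.
- telemetry.get_obs(): the state, without advancing time (a new reading comes with each control period).
- optics.camera(name): name is "scene" or "top"; returns a dict with "color" (420x560x3 uint8, red, green, blue), "K" (3x3 intrinsics, pixels), "extrinsics" (4x4, takes a point from camera to world coordinates). Camera axes: x right, y down, z forward; pixel columns grow to the right and rows downward; lengths in m; the calibration is good to about 2 mm. A picture is of the moment at which its call begins. There is no depth.
- workorder.job_done(): hands the job in; it is judged then, once.
The state is a dict: "time": time; "q": joint angles; "qd": joint speeds; "joint_efforts": joint torques, N m; "ee_pos": TCP position; "tcp_rot": TCP orientation; "wrist_force": force on the tool from outside, world axes, zero at the start; "torque": the same for the moment, N m; "opening": finger opening in m; "grasp_force": force on a finger pad.
Only numpy, scipy, OpenCV 4.12 (cv2) and the standard library are available. Lean on these libraries where they do the work, as an engineer would, in place of code of your own. Each camera call takes 0.05 s, during which the arm holds its last target. There are 200 camera calls.

TASK

Put the pottery turntable in gear: draw the blue locking bolt out towards the outside of the stand, push the black gear knob all the way towards the turntable, and rock the turntable back and forth by its red peg until the silver gear drops fully into mesh with the brass one. Then, before turning it further, push the blue bolt fully back in to lock the gear, and finally bring the turntable round in gear until the red peg stands in line with the yellow pointer. Leave the pointer and the pots, jars and tools close around it where they are.

Things in the scene. Friction and masses are not known exactly. Their poses are not given: they have to be found in the camera images.
- stand: Fixed green stand, a plate 20 mm thick spanning x -135..95 and y -185..185 mm of its own frame; origin under it on the table. Own axes (it may be turned): +x away from the robot, +y from the turntable to the gear knob, z up. In this frame the turntable's axis is at x 0, y -90 mm, the gear knob slides along y at x 0, and the blue bolt slides along x at y +110 mm.
- spindle (a point): Point on the turntable's vertical axis, at the top of its wooden disc (120 mm across, top 72 mm above the table). Below it is a brass gear: 12 flat-tipped teeth, 144 mm across the tips, 36 to 58 mm above the table. It turns endlessly either way with 0.12 N m of friction and stays where left.
- peg (a point): Centre of the top of the upright red peg on the disc: 18 mm across, 60 mm high (72 to 132 mm above the table), 44 mm from the turntable's axis. Its x axis points outward from that axis. At the start it is on the robot's side. Up to about 10 N sideways on it turns the turntable.
- gear_centre (a point): Point on the vertical axis of the silver gear on the carriage: 8 flat-tipped teeth, 100 mm across the tips, 36 to 58 mm above the table; it can turn. Horizontal distance to the turntable's axis: 140 mm out of gear (start), about 122 mm with teeth tip to tip, 110 mm fully in mesh.
- drive: The spring slide that carries the silver gear; origin on the gear's axis, 22 mm above the table. At the start the teeth stand tip to tip, so with the black knob home the gear waits 12 mm behind, pressed on by a 2 to 4 N spring. It drops in by itself when the turntable is turned slowly to where teeth meet gaps, at most 0.5 rad to either side of the start.
- gear_knob (a point): Centre of the top of the black gear knob, an upright cylinder 26 mm across, 60 to 115 mm above the table (thin stem below), on the steel carriage. It slides 30 mm along the stand's -y, towards the turntable, against about 11 N (friction and spring), and stays where left. With the blue bolt in it moves no more than 6 mm.
- carriage (a joint): Travel of the black gear knob and its carriage towards the turntable: 0 = out of gear (start), 0.030 m = fully home.
- bolt_knob (a point): Centre of the top of the blue knob of the locking bolt, an upright cylinder 24 mm across, 55 to 100 mm above the table (thin stem below). It slides 30 mm along the stand's -x (outward, to the robot's side) with 2.5 N of friction and stays where it is left. The bolt can go back in only with the black knob out of gear or within 5 mm of home.
- bolt (a joint): Travel of the blue bolt outward: 0 = fully in (start; locks the carriage), 0.030 m = fully drawn; the carriage is free above 0.017 m.
- pointer_tab (a point): Centre of the top (68 mm above the table) of the yellow tab, 12 mm square, on the pointer arm, 92 mm from the turntable's axis. Its x axis points outward from that axis. From the start the peg reaches it by an anticlockwise turn (from above) of 0.95 to 1.85 rad. In line: peg and tab in one direction from the axis, their tops 48 mm apart horizontally.
- bowl: Terracotta bowl, 112 mm across, 58 mm high; bystander, origin under its base.
- jar: White glaze jar with orange label, 68 mm across, 85 mm high; bystander, origin under its base.
- mug: Blue glazed cup, 80 mm across, 85 mm high; bystander, origin under its base.
- brush: Brush 190 mm long lying on the table to the right of the stand; bystander.
- spatula: Spatula 200 mm long lying on the table to the left of the stand; bystander.
- tile: Orange disc 110 mm across, 12 mm thick, on the newspaper; bystander, origin under its base.

How it is judged:
By the outcome, as a careful person would: the job done as asked, in the order asked, and still so for the second after the job is handed in, with the robot touching nothing.
It also fails if it takes over 67 s, if anything falls off the work surface, if the arm or the gripper's body presses on something with over 40 N, if the wrist force passes 120 N, or if a joint passes its speed limit or range.

## Working session

There is one attempt and no reset: what is moved stays moved. The work goes in short steps, Python scripts to look and compute and a shell command to move; the robot and the scene stay as the last step left them, time stands still between calls to the robot, and variables do not carry over. Pictures are saved under pics/ and viewed, at most 10 in all, crops included, and the job is handed in when it is done.

```bash
ls; mkdir -p pics
python3 - <<'E'
from workcell import telemetry, optics
import cv2
print(telemetry.get_obs())
for n in("scene","top"):
    c=optics.camera(n); cv2.imwrite(f"pics/{n}0.png",c["color"][...,::-1]); print(c["K"],c["extrinsics"])
E
```

```text
pics
{'time': 0.0, 'q': array([ 7.25953475e+01,  5.00947178e+00,  1.00327420e+01,  9.50980963e+01,
       -2.90478672e-04,  9.00007539e+01]), 'qd': array([ 0.02828792,  0.01012344, -0.0384906 ,  0.01640094, -0.06181381,
       -0.1102896 ]), 'joint_efforts': array([ 4.67057434e-04, -5.20391679e+01,  4.64804184e+01,  1.62232993e-02,
        4.77089941e-05,  9.84332274e-06]), 'ee_pos': array([0.16444738, 0.5245981 , 0.23058335]), 'tcp_rot': array([-1.79925174e+02,  2.91462967e-04,  1.62594594e+02]), 'wrist_force': array([ 0.0070774 , -0.33841397, -0.50278159]), 'torque': array([-0.04208009, -0.01790022,  0.01237214]), 'grasp_force': 0.0, 'opening': 0.08526537970822037}
[[448.20377927   0.         276.15263379]
 [  0.         448.20377927 205.09158783]
 [  0.           0.           1.        ]] [[-0.19130734  0.66007791 -0.7264287   1.51798003]
 [ 0.98146522  0.1201304  -0.14931414  0.11508271]
 [-0.01129279 -0.7415294  -0.67082533  0.97699963]
 [ 0.          0.          0.          1.        ]]
[[521.25312028   0.         275.01096838]
 [  0.         521.25312028 211.18794672]
 [  0.           0.           1.        ]] [[ 4.37669824e-03 -9.77951970e-01  2.08784073e-01  2.47708165e-01]
 [-9.99990303e-01 -4.38233959e-03  4.35560815e-04 -5.15119891e-02]
 [ 4.89005150e-04 -2.08783954e-01 -9.77961667e-01  1.71834673e+00]
 [ 0.00000000e+00  0.00000000e+00  0.00000000e+00  1.00000000e+00]]
```

View pics/top0.png

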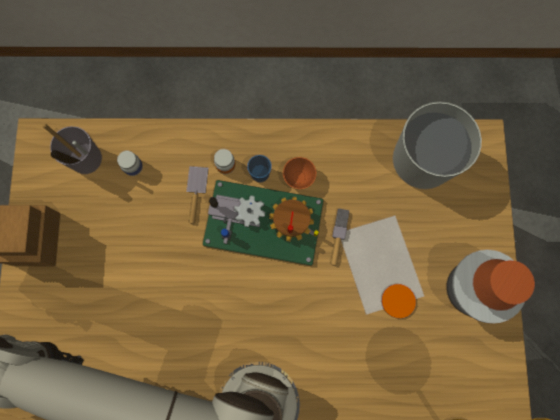

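View pics/scene0.png

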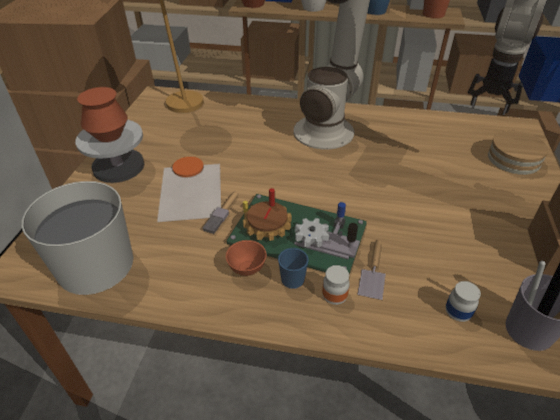

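The top view shows the stand at about (262,222), the disc (291,217), black knob (213,201), blue knob (225,232), peg (291,228) and yellow tab (316,233). Next I'll segment these and enlarge a crop.

```bash
cat > h.py <<'E'
import numpy as np, cv2
from workcell import telemetry, optics
def ray(c,u,v):
    E=c["extrinsics"]; d=E[:3,:3]@np.linalg.inv(c["K"])@[u,v,1]; return E[:3,3],d
def onz(c,u,v,z):
    o,d=ray(c,u,v); return o+d*(z-o[2])/d[2]
def proj(c,p):
    E=c["extrinsics"]; q=c["K"]@(E[:3,:3].T@(np.asarray(p)-E[:3,3])); return q[:2]/q[2]
def tri(a,pa,b,pb):
    (o,d),(p,e)=ray(a,*pa),ray(b,*pb); d=d/np.linalg.norm(d); e=e/np.linalg.norm(e)
    s=np.linalg.lstsq(np.c_[d,-e],p-o,rcond=None)[0]; A,B=o+s[0]*d,p+s[1]*e
    return (A+B)/2,np.linalg.norm(A-B)
HSV=dict(red=((0,200,90),(6,255,255)),yellow=((24,170,120),(34,255,255)),blue=((112,150,60),(128,255,255)),black=((0,0,0),(180,255,32)),green=((60,90,20),(95,255,120)))
def blobs(c,name,roi):
    x0,y0,x1,y1=roi; m=cv2.inRange(cv2.cvtColor(c["color"][y0:y1,x0:x1],cv2.COLOR_RGB2HSV),*HSV[name])
    n,l,s,ce=cv2.connectedComponentsWithStats(m)
    return [(s[i].tolist()[4],[s[i][0]+x0,s[i][1]+y0,s[i][2],s[i][3]],np.round(ce[i]+[x0,y0],1)) for i in range(1,n) if s[i][4]>3]
R=dict(top=(195,170,335,275),scene=(225,180,375,275))
E
python3 - <<'E'
from h import *
out=[]
for n in R:
    c=optics.camera(n)
    for k in HSV: print(n,k,*blobs(c,k,R[n]),sep="\n   ")
    x0,y0,x1,y1=R[n]; out.append(cv2.resize(c["color"][y0:y1,x0:x1,::-1],(740,(y1-y0)*740//(x1-x0)),interpolation=cv2.INTER_CUBIC))
cv2.imwrite("pics/c_top.png",out[0]);cv2.imwrite("pics/c_scene.png",out[1])
E
```

```text
top
   red
   (40, [np.int32(288), np.int32(212), np.int32(5), np.int32(19)], array([290.4, 224.3]))
top
   yellow
   (13, [np.int32(314), np.int32(231), np.int32(5), np.int32(4)], array([315.8, 232.2]))
top
   blue
top
   black
   (5, [np.int32(214), np.int32(203), np.int32(3), np.int32(3)], array([215.2, 204. ]))
top
   green
   (1050, [np.int32(214), np.int32(182), np.int32(107), np.int32(34)], array([262.4, 195.3]))
   (2231, [np.int32(205), np.int32(215), np.int32(109), np.int32(49)], array([258.4, 241.3]))
   (5, [np.int32(303), np.int32(235), np.int32(5), np.int32(3)], array([305. , 235.6]))
   (5, [np.int32(204), np.int32(242), np.int32(2), np.int32(3)], array([204.4, 243.2]))
scene
   red
scene
   yellow
scene
   blue
   (16, [np.int32(340), np.int32(203), np.int32(5), np.int32(5)], array([341.9, 204.8]))
scene
   black
   (46, [np.int32(348), np.int32(228), np.int32(8), np.int32(13)], array([350.3, 234.1]))
scene
   green
```

View pics/c_top.png

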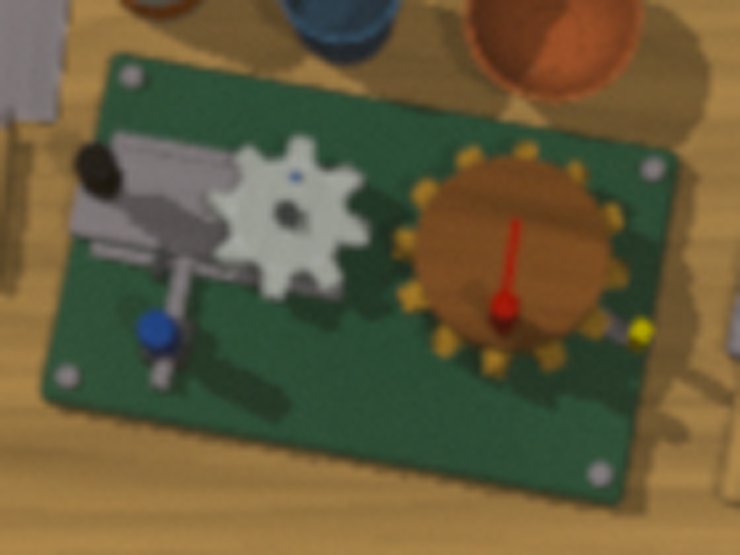

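View pics/c_scene.png

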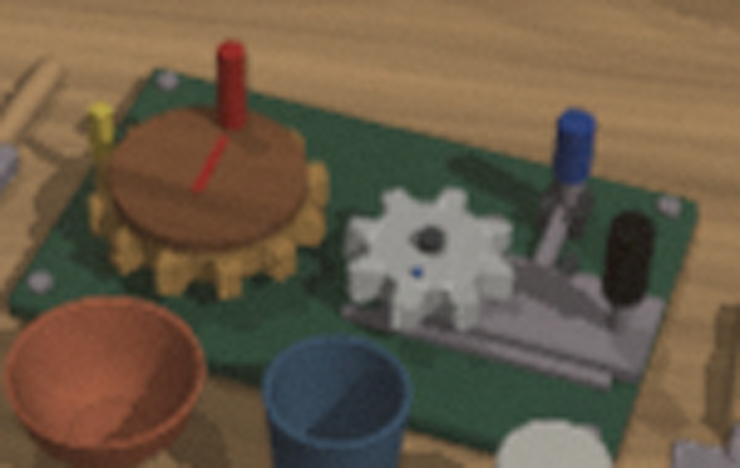

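The crops clearly show the plate corners, screws and the tops of the peg, tab and knobs. I'll turn these pixels into points and check them against the stand's geometry.

Run:
```python
from h import *
a,b=optics.camera("top"),optics.camera("scene")
T=lambda p:np.array(p)/(740/140)+[195,170]-.4
S=lambda p:np.array(p)/(740/150)+[225,180]-.4
cor=np.array([onz(a,*T(p),.02)[:2] for p in [(117,55),(677,153),(617,503),(45,397)]])
loc=np.array([(95,185),(95,-185),(-135,-185),(-135,185)])/1e3
# rigid fit
lc,cc=loc.mean(0),cor.mean(0);U,_,V=np.linalg.svd((loc-lc).T@(cor-cc));Rm=(U@V).T
t=cc-Rm@lc;yaw=np.degrees(np.arctan2(Rm[1,0],Rm[0,0]));print("stand",t,yaw,"res",np.round(((loc@Rm.T+t)-cor)*1e3,1).tolist())
P=dict(spindle=((512,253),(207,177),.072,(0,-.09)),peg=((504,303),(231,47),.132,None),tab=((641,332),(101,107),.068,None),blue=((155,326),(576,117),.100,None),black=((91,163),(633,219),.115,None))
for k,(p,s,z,l) in P.items():
    g=onz(a,*T(p),z);h=onz(b,*S(s),z);q,e=tri(a,T(p),b,S(s))
    print(k,np.round(g[:2],4),np.round(h[:2],4),"tri",np.round(q,4),round(e,4),"local",np.round(Rm.T@(g[:2]-t),4),np.round(Rm.T@(h[:2]-t),4))
```

```text
stand [ 0.59471549 -0.01570721] -10.122524728417515 res [[3.7, 3.3], [1.4, -4.3], [-2.9, -4.2], [-2.3, 5.1]]
spindle [ 0.5787 -0.1039] [ 0.5876 -0.1054] tri [ 0.5804 -0.1056  0.0651] 0.003 local [-0.0002 -0.0896] [ 0.0088 -0.0895]
peg [ 0.5368 -0.0972] [ 0.5371 -0.0999] tri [ 0.5371 -0.0986  0.1321] 0.0027 local [-0.0427 -0.0904] [-0.0419 -0.093 ]
tab [ 0.531  -0.1822] [ 0.5336 -0.184 ] tri [ 0.5315 -0.1835  0.0661] 0.0022 local [-0.0335 -0.1751] [-0.0305 -0.1764]
blue [0.5278 0.1098] [0.5266 0.1059] tri [0.5277 0.1078 0.1013] 0.0037 local [-0.0879  0.1118] [-0.0885  0.1077]
black [0.6238 0.149 ] [0.6225 0.1443] tri [0.6236 0.1465 0.1164] 0.0046 local [-0.0003  0.1672] [-0.0007  0.1624]
```

Everything agrees: heights come out within 2–7 mm, the spindle at local (0,-90), blue at y≈110 and black at x≈0. The tab is about 1.21 rad anticlockwise from the peg. I'll move over the blue knob with the tool yawed so tool x is stand -x and tool y is stand +y.

```bash
cat >> h.py <<'E'
T0=np.array([.5947,-.0157]); YAW=np.radians(-10.1)
RS=np.array([[np.cos(YAW),-np.sin(YAW)],[np.sin(YAW),np.cos(YAW)]])
def where():
    "stand-frame TCP mm, tool yaw relative to 169.9"
    o=telemetry.get_obs(); p=o["ee_pos"]
    print("t",round(o["time"],2),"local",np.round(RS.T@(p[:2]-T0)*1e3,1),"z",round(p[2]*1e3,1),"rpy",np.round(o["tcp_rot"],2),"F",np.round(o["wrist_force"],1),"open",round(o["opening"]*1e3,1),"grip",round(o["grasp_force"],1),"q6",round(o["q"][5],1))
E
python3 -m handwheel '[{"az":-7.3,"jaw":0.3},{"tx":-0.048,"ty":-0.0385,"jaw":0.3},{"tx":-0.048,"ty":-0.0385,"jaw":0.3},{"tx":-0.048,"ty":-0.0385,"jaw":0.3},{"tx":-0.048,"ty":-0.0385,"jaw":0.3},{"tx":-0.048,"ty":-0.0385,"jaw":0.3},{"tx":-0.048,"ty":-0.0385,"jaw":0.3},{"tx":-0.048,"ty":-0.0385,"jaw":0.3},{"tx":-0.048,"ty":-0.0385,"jaw":0.3},{"tx":-0.048,"ty":-0.0385,"jaw":0.3}]' 40; python3 -c "from h import *;where()"
```

```text
t 0.3 local [-518.3  456.6] z 231.1 rpy [-179.97    0.    162.59] F [ 0.2  0.1 -0.4] open 85.2 grip 0.0 q6 90.0$[0]: bad value
```

```bash
python3 -m handwheel '[{"tx":0,"ty":0,"tz":0,"ax":0,"ay":0,"az":-7.3,"jaw":0.3},{"tx":-0.048,"ty":-0.0385,"tz":0,"ax":0,"ay":0,"az":0,"jaw":0.3},{"tx":-0.048,"ty":-0.0385,"tz":0,"ax":0,"ay":0,"az":0,"jaw":0.3},{"tx":-0.048,"ty":-0.0385,"tz":0,"ax":0,"ay":0,"az":0,"jaw":0.3},{"tx":-0.048,"ty":-0.0385,"tz":0,"ax":0,"ay":0,"az":0,"jaw":0.3},{"tx":-0.048,"ty":-0.0385,"tz":0,"ax":0,"ay":0,"az":0,"jaw":0.3},{"tx":-0.048,"ty":-0.0385,"tz":0,"ax":0,"ay":0,"az":0,"jaw":0.3},{"tx":-0.048,"ty":-0.0385,"tz":0,"ax":0,"ay":0,"az":0,"jaw":0.3},{"tx":-0.048,"ty":-0.0385,"tz":0,"ax":0,"ay":0,"az":0,"jaw":0.3},{"tx":-0.048,"ty":-0.0385,"tz":0,"ax":0,"ay":0,"az":0,"jaw":0.3}]' 40; python3 -c "from h import *;where()"
```

```text
time: 1.55
ee_pos: [0.5301, 0.1061, 0.2314]
tcp_rot: [180.0, 0.0, 169.9]
wrist_force: [1.0, 1.2, 0.9]
opening: 0.0555
grasp_force: 0.0
t 1.55 local [-84.9 108.6] z 231.4 rpy [1.7998e+02 3.0000e-02 1.6989e+02] F [1.  1.2 0.9] open 55.5 grip 0.0 q6 21.4
```

```bash
python3 -m handwheel '[{"tx":0.003,"ty":0.001,"tz":0.055,"ax":0,"ay":0,"az":0,"jaw":0.3},{"tx":0,"ty":0,"tz":0.055,"ax":0,"ay":0,"az":0,"jaw":0.3},{"tx":0,"ty":0,"tz":0.035,"ax":0,"ay":0,"az":0,"jaw":0.3},{"tx":0,"ty":0,"tz":0.02,"ax":0,"ay":0,"az":0,"jaw":0.3},{"tx":0,"ty":0,"tz":0,"ax":0,"ay":0,"az":0,"jaw":-0.6},{"tx":0,"ty":0,"tz":0,"ax":0,"ay":0,"az":0,"jaw":-0.6},{"tx":0,"ty":0,"tz":0,"ax":0,"ay":0,"az":0,"jaw":-0.6},{"tx":0,"ty":0,"tz":0,"ax":0,"ay":0,"az":0,"jaw":-0.6},{"tx":0,"ty":0,"tz":0,"ax":0,"ay":0,"az":0,"jaw":-0.6},{"tx":0,"ty":0,"tz":0,"ax":0,"ay":0,"az":0,"jaw":-0.6}]' 40; python3 -c "from h import *;where()"
```

```text
time: 2.8
ee_pos: [0.5263, 0.1087, 0.0673]
tcp_rot: [-179.9, 0.0, 169.9]
wrist_force: [-2.0, -4.8, -1.5]
opening: 0.0229
grasp_force: 39.6
t 2.8 local [-89.1 110.4] z 67.3 rpy [-1.7992e+02  3.0000e-02  1.6986e+02] F [-2.  -4.8 -1.5] open 22.9 grip 39.6 q6 21.9
```

Gripped (about 23 mm). Now draw it 30 mm outward.

```bash
python3 -m handwheel '[{"tx":0.005,"ty":0,"tz":0,"ax":0,"ay":0,"az":0,"jaw":-0.6},{"tx":0.005,"ty":0,"tz":0,"ax":0,"ay":0,"az":0,"jaw":-0.6},{"tx":0.005,"ty":0,"tz":0,"ax":0,"ay":0,"az":0,"jaw":-0.6},{"tx":0.005,"ty":0,"tz":0,"ax":0,"ay":0,"az":0,"jaw":-0.6},{"tx":0.004,"ty":0,"tz":0,"ax":0,"ay":0,"az":0,"jaw":-0.6},{"tx":0.003,"ty":0,"tz":0,"ax":0,"ay":0,"az":0,"jaw":-0.6},{"tx":0.002,"ty":0,"tz":0,"ax":0,"ay":0,"az":0,"jaw":-0.6},{"tx":0,"ty":0,"tz":0,"ax":0,"ay":0,"az":0,"jaw":-0.6},{"tx":0,"ty":0,"tz":0,"ax":0,"ay":0,"az":0,"jaw":-0.6},{"tx":0,"ty":0,"tz":0,"ax":0,"ay":0,"az":0,"jaw":-0.6}]' 40; python3 -c "from h import *;where()"
```

```text
time: 4.05
ee_pos: [0.498, 0.1138, 0.0673]
tcp_rot: [-179.9, 0.1, 169.9]
wrist_force: [-0.6, -4.6, -4.2]
opening: 0.0226
grasp_force: 39.5
t 4.05 local [-117.9  110.6] z 67.3 rpy [-1.7993e+02  7.0000e-02  1.6986e+02] F [-0.6 -4.6 -4.2] open 22.6 grip 39.5 q6 23.1
```

```bash
python3 -m handwheel '[{"tx":0,"ty":0,"tz":0,"ax":0,"ay":0,"az":0,"jaw":0.35},{"tx":0,"ty":0,"tz":0,"ax":0,"ay":0,"az":0,"jaw":0.35},{"tx":0,"ty":0,"tz":-0.04,"ax":0,"ay":0,"az":0,"jaw":0.35},{"tx":0,"ty":0,"tz":-0.038,"ax":0,"ay":0,"az":0,"jaw":0.35},{"tx":-0.039,"ty":0.018,"tz":0,"ax":0,"ay":0,"az":0,"jaw":0.35},{"tx":-0.039,"ty":0.018,"tz":0,"ax":0,"ay":0,"az":0,"jaw":0.35},{"tx":-0.039,"ty":0.018,"tz":0,"ax":0,"ay":0,"az":0,"jaw":0.35},{"tx":0,"ty":0,"tz":0.025,"ax":0,"ay":0,"az":0,"jaw":0.35},{"tx":0,"ty":0,"tz":0.025,"ax":0,"ay":0,"az":0,"jaw":0.35},{"tx":0,"ty":0,"tz":0.022,"ax":0,"ay":0,"az":0,"jaw":0.35}]'
python3 - <<'E'
from h import *
where()
c=optics.camera("scene");cv2.imwrite("pics/b.png",cv2.resize(c["color"][170:290,225:385,::-1],(800,600)))
E
```

```text
time: 5.3
ee_pos: [0.6225, 0.1474, 0.0716]
tcp_rot: [180.0, 0.0, 169.9]
wrist_force: [0.9, 0.6, 0.4]
opening: 0.0578
grasp_force: 0.0
t 5.3 local [ -1.2 165.4] z 71.6 rpy [179.99   0.   169.91] F [0.9 0.6 0.4] open 57.8 grip 0.0 q6 23.4
```

View pics/b.png

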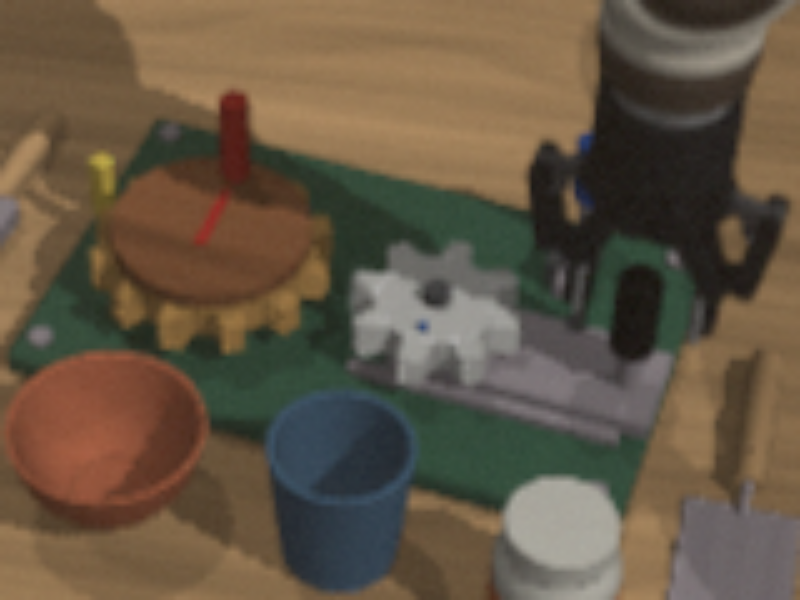

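The black knob at (637,310) is between the fingers, and the blue knob is drawn out behind the gripper. Next I'll close and push along -y.

```bash
python3 -m handwheel '[{"tx":0,"ty":0,"tz":0,"ax":0,"ay":0,"az":0,"jaw":-0.6},{"tx":0,"ty":0,"tz":0,"ax":0,"ay":0,"az":0,"jaw":-0.6},{"tx":0,"ty":0,"tz":0,"ax":0,"ay":0,"az":0,"jaw":-0.6},{"tx":0,"ty":0,"tz":0,"ax":0,"ay":0,"az":0,"jaw":-0.6},{"tx":0,"ty":-0.005,"tz":0,"ax":0,"ay":0,"az":0,"jaw":-0.6},{"tx":0,"ty":-0.005,"tz":0,"ax":0,"ay":0,"az":0,"jaw":-0.6},{"tx":0,"ty":-0.005,"tz":0,"ax":0,"ay":0,"az":0,"jaw":-0.6},{"tx":0,"ty":-0.005,"tz":0,"ax":0,"ay":0,"az":0,"jaw":-0.6},{"tx":0,"ty":-0.005,"tz":0,"ax":0,"ay":0,"az":0,"jaw":-0.6},{"tx":0,"ty":0,"tz":0,"ax":0,"ay":0,"az":0,"jaw":-0.6}]' 50; python3 -c "from h import *;where()"
```

```text
time: 6.6
ee_pos: [0.6187, 0.1239, 0.074]
tcp_rot: [179.8, 0.1, 169.9]
wrist_force: [-1.0, 5.6, 5.2]
opening: 0.0249
grasp_force: 49.6
t 6.6 local [ -0.8 141.7] z 74.0 rpy [1.7980e+02 1.3000e-01 1.6995e+02] F [-1.   5.6  5.2] open 24.9 grip 49.6 q6 21.3
```

```bash
python3 -m handwheel '[{"tx":0,"ty":-0.003,"tz":0,"ax":0,"ay":0,"az":0,"jaw":-0.6},{"tx":0,"ty":-0.003,"tz":0,"ax":0,"ay":0,"az":0,"jaw":-0.6},{"tx":0,"ty":-0.002,"tz":0,"ax":0,"ay":0,"az":0,"jaw":-0.6},{"tx":0,"ty":-0.001,"tz":0,"ax":0,"ay":0,"az":0,"jaw":-0.6},{"tx":0,"ty":-0.001,"tz":0,"ax":0,"ay":0,"az":0,"jaw":-0.6},{"tx":0,"ty":0,"tz":0,"ax":0,"ay":0,"az":0,"jaw":-0.6},{"tx":0,"ty":0,"tz":0,"ax":0,"ay":0,"az":0,"jaw":-0.6},{"tx":0,"ty":0,"tz":0,"ax":0,"ay":0,"az":0,"jaw":-0.6},{"tx":0,"ty":0,"tz":0,"ax":0,"ay":0,"az":0,"jaw":-0.6},{"tx":0,"ty":0,"tz":0,"ax":0,"ay":0,"az":0,"jaw":-0.6}]' 50; python3 -c "from h import *;where()"
```

```text
time: 7.85
ee_pos: [0.6175, 0.1173, 0.0741]
tcp_rot: [179.5, 0.1, 170.1]
wrist_force: [3.0, 22.5, 1.9]
opening: 0.0251
grasp_force: 50.4
t 7.85 local [ -0.9 134.9] z 74.1 rpy [1.7951e+02 1.4000e-01 1.7010e+02] F [ 3.  22.5  1.9] open 25.1 grip 50.4 q6 20.5
```

```bash
python3 -m handwheel '[{"tx":0,"ty":0,"tz":0,"ax":0,"ay":0,"az":0,"jaw":0.2},{"tx":0,"ty":0,"tz":0,"ax":0,"ay":0,"az":0,"jaw":0.2},{"tx":0,"ty":0,"tz":-0.05,"ax":0,"ay":0,"az":0,"jaw":0.2},{"tx":0,"ty":0,"tz":-0.04,"ax":0,"ay":0,"az":0,"jaw":0.2},{"tx":0.0105,"ty":-0.0563,"tz":0,"ax":0,"ay":0,"az":0,"jaw":0.2},{"tx":0.0105,"ty":-0.0563,"tz":0,"ax":0,"ay":0,"az":0,"jaw":0.2},{"tx":0.0105,"ty":-0.0563,"tz":0,"ax":0,"ay":0,"az":0,"jaw":0.2},{"tx":0.0105,"ty":-0.0563,"tz":0,"ax":0,"ay":0,"az":0,"jaw":0.2},{"tx":0,"ty":0,"tz":0,"ax":0,"ay":0,"az":0,"jaw":0.2},{"tx":0,"ty":0,"tz":0,"ax":0,"ay":0,"az":0,"jaw":0.2}]'
python3 - <<'E'
from h import *
where()
o=[]
for n,(x0,y0,x1,y1) in dict(top=(195,170,335,275),scene=(225,160,385,280)).items():
    c=optics.camera(n);o.append(cv2.resize(c["color"][y0:y1,x0:x1,::-1],(400,300),interpolation=cv2.INTER_CUBIC))
cv2.imwrite("pics/d.png",np.hstack(o))
E
```

```text
time: 9.1
ee_pos: [0.5354, -0.1019, 0.1625]
tcp_rot: [180.0, 0.0, 169.8]
wrist_force: [0.9, 0.8, 0.5]
opening: 0.0508
grasp_force: 0.0
t 9.1 local [-43.3 -95.2] z 162.5 rpy [1.7999e+02 3.0000e-02 1.6983e+02] F [0.9 0.8 0.5] open 50.8 grip 0.0 q6 -0.6
```

View pics/d.png

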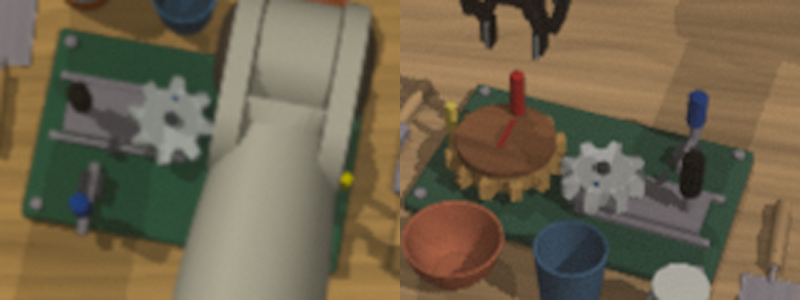

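The bolt is out, the black knob is home and the silver gear is tip to tip. Descending onto the peg now.

```bash
cat >> h.py <<'E'
def gear():
    a=optics.camera("top"); x0,y0,x1,y1=228,190,285,232
    h=cv2.cvtColor(a["color"][y0:y1,x0:x1],cv2.COLOR_RGB2HSV); m=cv2.inRange(h,(0,0,120),(180,45,255))
    n,l,s,ce=cv2.connectedComponentsWithStats(m); i=1+np.argmax(s[1:,4])
    g=onz(a,*(ce[i]+[x0,y0]),.058); print("gear area",s[i][4],"local mm",np.round(RS.T@(g[:2]-T0)*1e3,1))
def crop(f):
    o=[]
    for n,(x0,y0,x1,y1) in dict(top=(195,170,335,275),scene=(225,160,385,280)).items():
        c=optics.camera(n);o.append(cv2.resize(c["color"][y0:y1,x0:x1,::-1],(400,300),interpolation=cv2.INTER_CUBIC))
    cv2.imwrite(f,np.hstack(o))
E
python3 -c "from h import *;gear()"
python3 -m handwheel '[{"tx":0,"ty":0.004,"tz":0.025,"ax":0,"ay":0,"az":0,"jaw":0.2},{"tx":0,"ty":0,"tz":0.025,"ax":0,"ay":0,"az":0,"jaw":0.2},{"tx":0,"ty":0,"tz":0.025,"ax":0,"ay":0,"az":0,"jaw":0.2},{"tx":0,"ty":0,"tz":0,"ax":0,"ay":0,"az":0,"jaw":-0.7},{"tx":0,"ty":0,"tz":0,"ax":0,"ay":0,"az":0,"jaw":-0.7},{"tx":0,"ty":0,"tz":0,"ax":0,"ay":0,"az":0,"jaw":-0.7},{"tx":0,"ty":0,"tz":0,"ax":0,"ay":0,"az":0,"jaw":-0.7},{"tx":0,"ty":0,"tz":0,"ax":0,"ay":0,"az":0,"jaw":-0.7},{"tx":0,"ty":0,"tz":0,"ax":0,"ay":0,"az":0,"jaw":-0.7},{"tx":0,"ty":0,"tz":0,"ax":0,"ay":0,"az":0,"jaw":-0.7}]' 30; python3 -c "from h import *;where();gear()"
```

```text
gear area 981 local mm [ 5.3 -6. ]
time: 10.5
ee_pos: [0.5363, -0.0975, 0.088]
tcp_rot: [180.0, 0.0, 169.9]
wrist_force: [-2.8, 4.1, 4.4]
opening: 0.0172
grasp_force: 30.5
t 10.5 local [-43.2 -90.8] z 88.0 rpy [1.7996e+02 5.0000e-02 1.6991e+02] F [-2.8  4.1  4.4] open 17.2 grip 30.5 q6 -0.2
gear area 1000 local mm [ 6. -7.]
```

```bash
cat >> h.py <<'E'
def gear():
    a=optics.camera("scene"); x0,y0,x1,y1=275,205,335,255
    h=cv2.cvtColor(a["color"][y0:y1,x0:x1],cv2.COLOR_RGB2HSV); m=cv2.inRange(h,(0,0,115),(180,45,255))
    n,l,s,ce=cv2.connectedComponentsWithStats(m); i=1+np.argmax(s[1:,4])
    g=onz(a,*(ce[i]+[x0,y0]),.056); print("gear area",s[i],"local mm",np.round(RS.T@(g[:2]-T0)*1e3,1))
E
python3 -c "from h import *;gear()"
python3 -m handwheel '[{"tx":0,"ty":-0.00154,"tz":0,"ax":0,"ay":0,"az":-2,"jaw":-0.7},{"tx":0,"ty":-0.00154,"tz":0,"ax":0,"ay":0,"az":-2,"jaw":-0.7},{"tx":0,"ty":-0.00154,"tz":0,"ax":0,"ay":0,"az":-2,"jaw":-0.7},{"tx":-0.0001,"ty":-0.00154,"tz":0,"ax":0,"ay":0,"az":-2,"jaw":-0.7},{"tx":0,"ty":-0.00154,"tz":0,"ax":0,"ay":0,"az":-2,"jaw":-0.7},{"tx":0,"ty":-0.00154,"tz":0,"ax":0,"ay":0,"az":-2,"jaw":-0.7},{"tx":0,"ty":-0.00154,"tz":0,"ax":0,"ay":0,"az":-2,"jaw":-0.7},{"tx":-0.0001,"ty":-0.00154,"tz":0,"ax":0,"ay":0,"az":-2,"jaw":-0.7},{"tx":0,"ty":0,"tz":0,"ax":0,"ay":0,"az":0,"jaw":-0.7},{"tx":0,"ty":0,"tz":0,"ax":0,"ay":0,"az":0,"jaw":-0.7}]' 30; python3 -c "from h import *;where();gear();crop('pics/e.png')"
```

```text
gear area [ 15  12  33  28 555] local mm [11.4 34.8]
time: 11.85
ee_pos: [0.5361, -0.1105, 0.0881]
tcp_rot: [-179.9, 0.1, -174.2]
wrist_force: [-1.6, -1.3, 4.9]
opening: 0.0171
grasp_force: 30.6
t 11.85 local [ -41.1 -103.7] z 88.1 rpy [-1.7993e+02  8.0000e-02 -1.7417e+02] F [-1.6 -1.3  4.9] open 17.1 grip 30.6 q6 -17.5
gear area [ 11  11  34  29 555] local mm [11.3 25.5]
```

View pics/e.png

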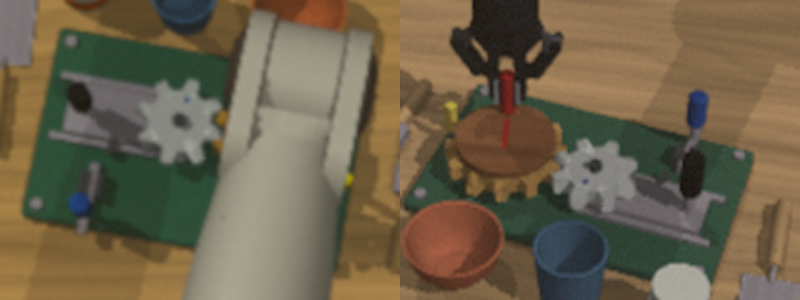

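The gear moved about 9 of its 12 mm, so it's partly in. I'll creep on a few degrees.

```bash
python3 -m handwheel '[{"tx":0,"ty":-0.00077,"tz":0,"ax":0,"ay":0,"az":-1,"jaw":-0.7},{"tx":0,"ty":-0.00077,"tz":0,"ax":0,"ay":0,"az":-1,"jaw":-0.7},{"tx":0,"ty":-0.00077,"tz":0,"ax":0,"ay":0,"az":-1,"jaw":-0.7},{"tx":-0.0001,"ty":-0.00077,"tz":0,"ax":0,"ay":0,"az":-1,"jaw":-0.7},{"tx":0,"ty":0,"tz":0,"ax":0,"ay":0,"az":0,"jaw":-0.7},{"tx":0,"ty":0,"tz":0,"ax":0,"ay":0,"az":0,"jaw":-0.7},{"tx":0,"ty":0,"tz":0,"ax":0,"ay":0,"az":0,"jaw":-0.7},{"tx":0,"ty":0,"tz":0,"ax":0,"ay":0,"az":0,"jaw":-0.7},{"tx":0,"ty":0,"tz":0,"ax":0,"ay":0,"az":0,"jaw":-0.7},{"tx":0,"ty":0,"tz":0,"ax":0,"ay":0,"az":0,"jaw":-0.7}]' 30; python3 -c "from h import *;where();gear()"
```

```text
time: 13.25
ee_pos: [0.5365, -0.1133, 0.088]
tcp_rot: [-180.0, 0.1, -170.2]
wrist_force: [-1.5, 0.1, 5.5]
opening: 0.0173
grasp_force: 30.6
t 13.25 local [ -40.2 -106.3] z 88.0 rpy [-1.7995e+02  7.0000e-02 -1.7018e+02] F [-1.5  0.1  5.5] open 17.3 grip 30.6 q6 -21.7
gear area [ 11  11  33  29 558] local mm [11.1 23.4]
```

```bash
cat >> h.py <<'E'
def hub():
    for n,(x0,y0,x1,y1) in dict(scene=(275,205,335,255),top=(238,195,270,230)).items():
        c=optics.camera(n); h=cv2.cvtColor(c["color"][y0:y1,x0:x1],cv2.COLOR_RGB2HSV)
        m=cv2.inRange(h,(0,0,115),(180,45,255)); k,l,s,_=cv2.connectedComponentsWithStats(m); g=(l==1+np.argmax(s[1:,4])).astype(np.uint8)
        cs,hi=cv2.findContours(g,cv2.RETR_CCOMP,cv2.CHAIN_APPROX_NONE)
        for q,hh in zip(cs,hi[0]):
            if hh[3]>=0:
                r=cv2.moments(q); A=r["m00"]
                if A>8: u=[r["m10"]/A+x0,r["m01"]/A+y0]; print(n,"hub A",A,np.round(u,1),"local",np.round(RS.T@(onz(c,*u,.058)[:2]-T0)*1e3,1))
E
python3 -c "from h import *;hub()"
python3 -m handwheel '[{"tx":0,"ty":-0.00077,"tz":0,"ax":0,"ay":0,"az":-1,"jaw":-0.7},{"tx":0,"ty":-0.00077,"tz":0,"ax":0,"ay":0,"az":-1,"jaw":-0.7},{"tx":0,"ty":-0.00077,"tz":0,"ax":0,"ay":0,"az":-1,"jaw":-0.7},{"tx":0,"ty":0,"tz":0,"ax":0,"ay":0,"az":0,"jaw":-0.7},{"tx":0,"ty":0,"tz":0,"ax":0,"ay":0,"az":0,"jaw":-0.7},{"tx":0,"ty":0.00077,"tz":0,"ax":0,"ay":0,"az":1,"jaw":-0.7},{"tx":0,"ty":0.00077,"tz":0,"ax":0,"ay":0,"az":1,"jaw":-0.7},{"tx":0,"ty":0,"tz":0,"ax":0,"ay":0,"az":0,"jaw":-0.7},{"tx":0,"ty":0,"tz":0,"ax":0,"ay":0,"az":0,"jaw":-0.7},{"tx":0,"ty":0,"tz":0,"ax":0,"ay":0,"az":0,"jaw":-0.7}]' 30; python3 -c "from h import *;where();gear();hub()"
```

```text
scene hub A 49.0 [301.6 225.8] local [-0.  16.3]
top hub A 42.0 [258.7 212.1] local [ 1.  18.4]
time: 14.65
ee_pos: [0.5367, -0.1143, 0.088]
tcp_rot: [-179.9, 0.1, -169.2]
wrist_force: [-1.7, -1.5, 5.3]
opening: 0.0172
grasp_force: 30.6
t 14.65 local [ -39.9 -107.2] z 88.0 rpy [-1.7993e+02  7.0000e-02 -1.6918e+02] F [-1.7 -1.5  5.3] open 17.2 grip 30.6 q6 -22.8
gear area [ 11  10  33  30 558] local mm [11.1 23.1]
scene hub A 49.0 [301.6 225.8] local [-0.  16.3]
top hub A 43.0 [258.7 212. ] local [ 1.2 18.6]
```

Run:
```python
from h import *
import h
f=optics.camera
h.optics.camera=lambda n:{**f(n),"color":cv2.imread(f"pics/{n}0.png")[...,::-1].copy()}
R0=cv2.connectedComponentsWithStats
hub()
```

```text
scene hub A 40.0 [311.5 228.5] local [ 0.5 46.6]
top hub A 34.0 [249.5 210.3] local [ 1.4 49.2]
```

Hub travel is 30.3–30.6 mm from the start, so the gear is fully in mesh. Next I'll release the peg and go to the bolt.

```bash
python3 -m handwheel '[{"tx":0,"ty":0,"tz":0,"ax":0,"ay":0,"az":0,"jaw":0.2},{"tx":0,"ty":0,"tz":0,"ax":0,"ay":0,"az":0,"jaw":0.2},{"tx":0,"ty":0,"tz":-0.035,"ax":0,"ay":0,"az":0,"jaw":0.2},{"tx":0,"ty":0,"tz":-0.035,"ax":0,"ay":0,"az":0,"jaw":0.2},{"tx":0,"ty":0,"tz":0,"ax":0,"ay":0,"az":10.45,"jaw":0.2},{"tx":0,"ty":0,"tz":0,"ax":0,"ay":0,"az":10.45,"jaw":0.2},{"tx":0.0195,"ty":0.0543,"tz":0,"ax":0,"ay":0,"az":0,"jaw":0.2},{"tx":0.0195,"ty":0.0543,"tz":0,"ax":0,"ay":0,"az":0,"jaw":0.2},{"tx":0.0195,"ty":0.0543,"tz":0,"ax":0,"ay":0,"az":0,"jaw":0.2},{"tx":0.0195,"ty":0.0543,"tz":0,"ax":0,"ay":0,"az":0,"jaw":0.2}]'; python3 -c "from h import *;where();gear();hub()"
```

```text
time: 16.15
ee_pos: [0.4966, 0.1153, 0.1572]
tcp_rot: [180.0, 0.0, 170.0]
wrist_force: [0.3, -0.5, -0.8]
opening: 0.0511
grasp_force: 0.0
t 16.15 local [-119.5  111.8] z 157.2 rpy [1.8000e+02 2.0000e-02 1.6996e+02] F [ 0.3 -0.5 -0.8] open 51.1 grip 0.0 q6 23.1
gear area [ 10  10  50  35 717] local mm [16.2 36.9]
scene hub A 38.0 [301.7 225.9] local [ 0.3 16.9]
top hub A 30.5 [258.4 212.1] local [ 0.9 19.6]
top hub A 15.5 [243.3 208.6] local [ 3.3 70. ]
```

```bash
python3 -m handwheel '[{"tx":-0.001,"ty":-0.001,"tz":0.045,"ax":0,"ay":0,"az":0,"jaw":0.2},{"tx":0,"ty":0,"tz":0.03,"ax":0,"ay":0,"az":0,"jaw":0.2},{"tx":0,"ty":0,"tz":0.015,"ax":0,"ay":0,"az":0,"jaw":0.2},{"tx":0,"ty":0,"tz":0,"ax":0,"ay":0,"az":0,"jaw":-0.6},{"tx":0,"ty":0,"tz":0,"ax":0,"ay":0,"az":0,"jaw":-0.6},{"tx":0,"ty":0,"tz":0,"ax":0,"ay":0,"az":0,"jaw":-0.6},{"tx":0,"ty":0,"tz":0,"ax":0,"ay":0,"az":0,"jaw":-0.6},{"tx":-0.005,"ty":0,"tz":0,"ax":0,"ay":0,"az":0,"jaw":-0.6},{"tx":-0.005,"ty":0,"tz":0,"ax":0,"ay":0,"az":0,"jaw":-0.6},{"tx":-0.005,"ty":0,"tz":0,"ax":0,"ay":0,"az":0,"jaw":-0.6}]' 40; python3 -c "from h import *;where()"
```

```text
time: 17.55
ee_pos: [0.513, 0.1107, 0.0683]
tcp_rot: [179.9, 0.0, 170.0]
wrist_force: [-1.3, 6.0, -3.9]
opening: 0.0227
grasp_force: 40.5
t 17.55 local [-102.6  110.1] z 68.3 rpy [179.89   0.   170.03] F [-1.3  6.  -3.9] open 22.7 grip 40.5 q6 22.1
```

```bash
python3 -m handwheel '[{"tx":-0.005,"ty":0,"tz":0,"ax":0,"ay":0,"az":0,"jaw":-0.6},{"tx":-0.004,"ty":0,"tz":0,"ax":0,"ay":0,"az":0,"jaw":-0.6},{"tx":-0.003,"ty":0,"tz":0,"ax":0,"ay":0,"az":0,"jaw":-0.6},{"tx":-0.002,"ty":0,"tz":0,"ax":0,"ay":0,"az":0,"jaw":-0.6},{"tx":0,"ty":0,"tz":0,"ax":0,"ay":0,"az":0,"jaw":-0.6},{"tx":0,"ty":0,"tz":0,"ax":0,"ay":0,"az":0,"jaw":-0.6},{"tx":0,"ty":0,"tz":0,"ax":0,"ay":0,"az":0,"jaw":-0.6},{"tx":0,"ty":0,"tz":0,"ax":0,"ay":0,"az":0,"jaw":-0.6},{"tx":0,"ty":0,"tz":0,"ax":0,"ay":0,"az":0,"jaw":-0.6},{"tx":0,"ty":0,"tz":0,"ax":0,"ay":0,"az":0,"jaw":-0.6}]' 40; python3 -c "from h import *;where()"
```

```text
time: 18.8
ee_pos: [0.5268, 0.1082, 0.0683]
tcp_rot: [179.9, 0.0, 170.0]
wrist_force: [-0.7, 5.3, -4.5]
opening: 0.0227
grasp_force: 40.6
t 18.8 local [-88.6 110.1] z 68.3 rpy [1.7989e+02 2.0000e-02 1.7003e+02] F [-0.7  5.3 -4.5] open 22.7 grip 40.6 q6 21.5
```

```bash
python3 -m handwheel '[{"tx":-0.001,"ty":0,"tz":0,"ax":0,"ay":0,"az":0,"jaw":-0.6},{"tx":-0.001,"ty":0,"tz":0,"ax":0,"ay":0,"az":0,"jaw":-0.6},{"tx":-0.001,"ty":0,"tz":0,"ax":0,"ay":0,"az":0,"jaw":-0.6},{"tx":0,"ty":0,"tz":0,"ax":0,"ay":0,"az":0,"jaw":-0.6},{"tx":0,"ty":0,"tz":0,"ax":0,"ay":0,"az":0,"jaw":-0.6},{"tx":0,"ty":0,"tz":0,"ax":0,"ay":0,"az":0,"jaw":-0.6},{"tx":0,"ty":0,"tz":0,"ax":0,"ay":0,"az":0,"jaw":-0.6},{"tx":0,"ty":0,"tz":0,"ax":0,"ay":0,"az":0,"jaw":-0.6},{"tx":0,"ty":0,"tz":0,"ax":0,"ay":0,"az":0,"jaw":-0.6},{"tx":0,"ty":0,"tz":0,"ax":0,"ay":0,"az":0,"jaw":-0.6}]' 40; python3 -c "from h import *;where()"
```

```text
time: 20.05
ee_pos: [0.5271, 0.1081, 0.0683]
tcp_rot: [179.9, -0.3, 170.1]
wrist_force: [-16.7, 8.3, 4.3]
opening: 0.0229
grasp_force: 41.3
t 20.05 local [-88.3 110.1] z 68.3 rpy [179.9   -0.28 170.07] F [-16.7   8.3   4.3] open 22.9 grip 41.3 q6 21.4
```

The bolt is against its stop with 16 N, so it's fully in. Going back to the peg.

```bash
python3 -m handwheel '[{"tx":0.001,"ty":0,"tz":0,"ax":0,"ay":0,"az":0,"jaw":0.2},{"tx":0,"ty":0,"tz":0,"ax":0,"ay":0,"az":0,"jaw":0.2},{"tx":0,"ty":0,"tz":-0.05,"ax":0,"ay":0,"az":0,"jaw":0.2},{"tx":0,"ty":0,"tz":-0.04,"ax":0,"ay":0,"az":0,"jaw":0.2},{"tx":-0.0116,"ty":-0.0543,"tz":0,"ax":0,"ay":0,"az":0,"jaw":0.2},{"tx":-0.0116,"ty":-0.0543,"tz":0,"ax":0,"ay":0,"az":0,"jaw":0.2},{"tx":-0.0116,"ty":-0.0543,"tz":0,"ax":0,"ay":0,"az":0,"jaw":0.2},{"tx":-0.0116,"ty":-0.0543,"tz":0,"ax":0,"ay":0,"az":0,"jaw":0.2},{"tx":0,"ty":0,"tz":0,"ax":0,"ay":0,"az":-10.45,"jaw":0.2},{"tx":0,"ty":0,"tz":0,"ax":0,"ay":0,"az":-10.45,"jaw":0.2}]'
python3 - <<'E'
from h import *
where()
for n,z in (("scene",.1),("top",.1)):
    c=optics.camera(n)
    for A,b,ce in blobs(c,"blue",R[n]): print(n,A,b,ce)
    for A,b,ce in blobs(c,"red",(225,160,320,260) if n=="scene" else R[n]): print("red",A,b,ce)
hub();crop("pics/f.png")
E
```

```text
time: 21.3
ee_pos: [0.5367, -0.1163, 0.1579]
tcp_rot: [-180.0, 0.1, -168.9]
wrist_force: [0.0, 0.6, -0.4]
opening: 0.0512
grasp_force: 0.0
t 21.3 local [ -39.5 -109.2] z 157.9 rpy [-1.7996e+02  6.0000e-02 -1.6889e+02] F [ 0.   0.6 -0.4] open 51.2 grip 0.0 q6 -23.3
scene 11 [np.int32(340), np.int32(204), np.int32(5), np.int32(4)] [342.3 205.2]
scene hub A 50.5 [301.4 225.7] local [-0.  15.8]
top hub A 42.0 [258.7 212.1] local [ 1.  18.4]
```

View pics/f.png

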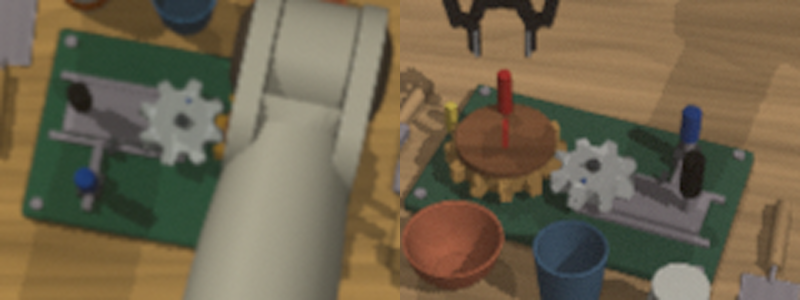

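The blue bolt is back at its starting pixel (342,205), the gear is still meshed and the peg is at scene (267,189). Gripping it and turning.

```bash
python3 -m handwheel '[{"tx":0,"ty":0.002,"tz":0.03,"ax":0,"ay":0,"az":0,"jaw":0.2},{"tx":0,"ty":0,"tz":0.03,"ax":0,"ay":0,"az":0,"jaw":0.2},{"tx":0,"ty":0,"tz":0.01,"ax":0,"ay":0,"az":0,"jaw":0.2},{"tx":0,"ty":0,"tz":0,"ax":0,"ay":0,"az":0,"jaw":-0.7},{"tx":0,"ty":0,"tz":0,"ax":0,"ay":0,"az":0,"jaw":-0.7},{"tx":0,"ty":0,"tz":0,"ax":0,"ay":0,"az":0,"jaw":-0.7},{"tx":0,"ty":0,"tz":0,"ax":0,"ay":0,"az":0,"jaw":-0.7},{"tx":0,"ty":0,"tz":0,"ax":0,"ay":0,"az":0,"jaw":-0.7},{"tx":-0.0001,"ty":-0.0031,"tz":0,"ax":0,"ay":0,"az":-4,"jaw":-0.7},{"tx":-0.0001,"ty":-0.0031,"tz":0,"ax":0,"ay":0,"az":-4,"jaw":-0.7}]' 40; python3 -c "from h import *;where()"
```

```text
time: 22.85
ee_pos: [0.5381, -0.1189, 0.0887]
tcp_rot: [-180.0, 0.1, -161.0]
wrist_force: [-2.9, 0.8, 5.2]
opening: 0.0169
grasp_force: 39.6
t 22.85 local [ -37.6 -111.5] z 88.7 rpy [-1.7997e+02  1.0000e-01 -1.6100e+02] F [-2.9  0.8  5.2] open 16.9 grip 39.6 q6 -31.5
```

```bash
python3 -m handwheel '[{"tx":-0.0001,"ty":-0.0031,"tz":0,"ax":0,"ay":0,"az":-4,"jaw":-0.7},{"tx":-0.0001,"ty":-0.0031,"tz":0,"ax":0,"ay":0,"az":-4,"jaw":-0.7},{"tx":-0.0001,"ty":-0.0031,"tz":0,"ax":0,"ay":0,"az":-4,"jaw":-0.7},{"tx":-0.0001,"ty":-0.0031,"tz":0,"ax":0,"ay":0,"az":-4,"jaw":-0.7},{"tx":-0.0001,"ty":-0.0031,"tz":0,"ax":0,"ay":0,"az":-4,"jaw":-0.7},{"tx":0,"ty":0,"tz":0,"ax":0,"ay":0,"az":0,"jaw":-0.7},{"tx":0,"ty":0,"tz":0,"ax":0,"ay":0,"az":0,"jaw":-0.7},{"tx":0,"ty":0,"tz":0,"ax":0,"ay":0,"az":0,"jaw":-0.7},{"tx":0,"ty":0,"tz":0,"ax":0,"ay":0,"az":0,"jaw":-0.7},{"tx":0,"ty":0,"tz":0,"ax":0,"ay":0,"az":0,"jaw":-0.7}]' 40; python3 -c "from h import *;where();hub()"
```

```text
time: 24.1
ee_pos: [0.5457, -0.1331, 0.0887]
tcp_rot: [-179.9, 0.0, -141.1]
wrist_force: [-1.1, -3.2, 5.0]
opening: 0.017
grasp_force: 39.5
t 24.1 local [ -27.7 -124.1] z 88.7 rpy [-1.7987e+02  5.0000e-02 -1.4115e+02] F [-1.1 -3.2  5. ] open 17.0 grip 39.5 q6 -52.5
scene hub A 52.5 [303.  226.1] local [-0.4 20.5]
top hub A 44.5 [257.2 211.8] local [ 1.  23.5]
```

The hub reading shifted by 5 mm, so I'll take a look.

```bash
python3 -c "from h import *;hub();crop('pics/g.png')"
```

```text
scene hub A 50.5 [303.1 226. ] local [-0.6 20.7]
top hub A 44.5 [257.1 211.8] local [ 0.9 23.8]
```

View pics/g.png

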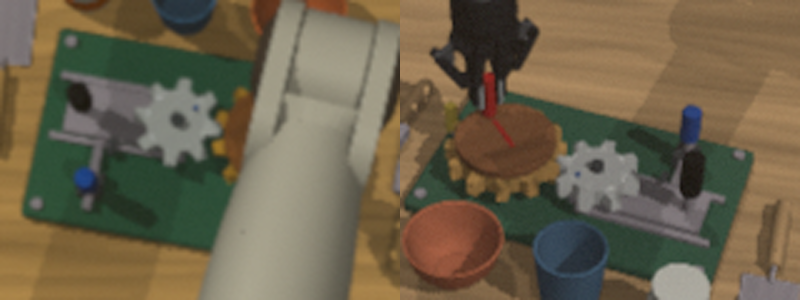

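The silver gear is turning in mesh (its dot went round about 37°) but rides about 5 mm out, probably under flank load. I'll turn on slowly and watch it.

```bash
python3 -m handwheel '[{"tx":0,"ty":-0.00154,"tz":0,"ax":0,"ay":0,"az":-2,"jaw":-0.7},{"tx":-0.0001,"ty":-0.00154,"tz":0,"ax":0,"ay":0,"az":-2,"jaw":-0.7},{"tx":0,"ty":-0.00154,"tz":0,"ax":0,"ay":0,"az":-2,"jaw":-0.7},{"tx":-0.0001,"ty":-0.00154,"tz":0,"ax":0,"ay":0,"az":-2,"jaw":-0.7},{"tx":0,"ty":-0.00154,"tz":0,"ax":0,"ay":0,"az":-2,"jaw":-0.7},{"tx":0,"ty":-0.00154,"tz":0,"ax":0,"ay":0,"az":-2,"jaw":-0.7},{"tx":0,"ty":0,"tz":0,"ax":0,"ay":0,"az":0,"jaw":-0.7},{"tx":0,"ty":0,"tz":0,"ax":0,"ay":0,"az":0,"jaw":-0.7},{"tx":0,"ty":0,"tz":0,"ax":0,"ay":0,"az":0,"jaw":-0.7},{"tx":0,"ty":0,"tz":0,"ax":0,"ay":0,"az":0,"jaw":-0.7}]' 40
python3 - <<'E'
from h import *
where();hub()
from scipy.optimize import least_squares
P=np.array([(-43.2,-90.8),(-41.1,-103.7),(-40.2,-106.3),(-39.9,-107.2),(-37.6,-111.5),(-27.7,-124.1),RS.T@(telemetry.get_obs()["ee_pos"][:2]-T0)*1e3])
s=least_squares(lambda c:np.hypot(*(P-c).T)-44,[0,-90]);print(s.x,s.fun.round(1))
d=P-s.x;print("peg angle",np.degrees(np.arctan2(-d[:,1],-d[:,0])).round(1))
for n,roi in dict(top=(305,222,328,242),scene=(236,192,256,212)).items():
    im=cv2.imread(f"pics/{n}0.png");x0,y0,x1,y1=roi
    b=im[y0:y1,x0:x1].astype(float); w=np.clip((b[...,1]+b[...,2])/2-b[...,0]-(70 if n=="top" else 60),0,None)
    ys,xs=np.mgrid[y0:y1,x0:x1]; i=w>0
    print(n,i.sum(),xs[i].min(),xs[i].max(),ys[i].min(),ys[i].max(),(w*xs).sum()/w.sum(),(w*ys).sum()/w.sum())
E
```

```text
time: 25.65
ee_pos: [0.5521, -0.1398, 0.0887]
tcp_rot: [-179.9, -0.0, -129.2]
wrist_force: [-1.1, -4.9, 5.7]
opening: 0.0169
grasp_force: 39.6
t 25.65 local [ -20.1 -129.6] z 88.7 rpy [-179.85   -0.   -129.17] F [-1.1 -4.9  5.7] open 16.9 grip 39.6 q6 -65.0
scene hub A 51.5 [302.9 225.8] local [-1.2 20.1]
top hub A 43.5 [257.2 211.9] local [ 0.8 23.5]
[  0.95795539 -90.79358714] [ 0.2 -0.  -0.   0.  -0.2 -0.1  0.2]
peg angle [ 0.  17.1 20.6 21.9 28.2 49.3 61.4]
top 21 307 318 230 234 315.8987951807229 232.175421686747
scene 32 243 247 200 208 245.30985915492957 203.06666666666666
```

Run:
```python
from h import *
crop("pics/g2.png")
for f in "defg":
    pass
for f in ("d","e","f","g","g2"):
    im=cv2.imread(f"pics/{f}.png"); out=[]
    for x0,y0,x1,y1 in ((60,70,100,120),(670,140,715,205)):
        v=im[y0:y1,x0:x1].max(2); m=v<70; ys,xs=np.nonzero(m); out.append((m.sum(),round(xs.mean()+x0,1),round(ys.mean()+y0,1)))
    print(f,out)
```

```text
d [(np.int64(808), np.float64(77.1), np.float64(94.7)), (np.int64(2133), np.float64(691.7), np.float64(168.9))]
e [(np.int64(754), np.float64(76.8), np.float64(94.9)), (np.int64(1955), np.float64(690.2), np.float64(167.6))]
f [(np.int64(806), np.float64(77.1), np.float64(94.7)), (np.int64(2080), np.float64(692.3), np.float64(168.2))]
g [(np.int64(733), np.float64(76.3), np.float64(95.3)), (np.int64(1696), np.float64(689.9), np.float64(167.1))]
g2 [(np.int64(735), np.float64(76.2), np.float64(95.3)), (np.int64(1703), np.float64(689.7), np.float64(166.8))]
```

The carriage hasn't moved. The arc fit gives the spindle at (1.0,-90.8) and the peg at 61.4°; the tab is at 68±1°. I'll turn past by 2° and come back to unload the flanks.

```bash
python3 -m handwheel '[{"tx":0,"ty":-0.00154,"tz":0,"ax":0,"ay":0,"az":-2,"jaw":-0.7},{"tx":-0.0001,"ty":-0.00154,"tz":0,"ax":0,"ay":0,"az":-2,"jaw":-0.7},{"tx":0,"ty":-0.00154,"tz":0,"ax":0,"ay":0,"az":-2,"jaw":-0.7},{"tx":-0.0001,"ty":-0.002,"tz":0,"ax":0,"ay":0,"az":-2.6,"jaw":-0.7},{"tx":0,"ty":0,"tz":0,"ax":0,"ay":0,"az":0,"jaw":-0.7},{"tx":0,"ty":0.00077,"tz":0,"ax":0,"ay":0,"az":1,"jaw":-0.7},{"tx":0,"ty":0.00077,"tz":0,"ax":0,"ay":0,"az":1,"jaw":-0.7},{"tx":0,"ty":0,"tz":0,"ax":0,"ay":0,"az":0,"jaw":-0.7},{"tx":0,"ty":0,"tz":0,"ax":0,"ay":0,"az":0,"jaw":-0.7},{"tx":0,"ty":0,"tz":0,"ax":0,"ay":0,"az":0,"jaw":-0.7}]' 40
python3 - <<'E'
from h import *
where();hub()
d=RS.T@(telemetry.get_obs()["ee_pos"][:2]-T0)*1e3-[.96,-90.8];print(np.degrees(np.arctan2(-d[1],-d[0])),np.hypot(*d))
E
```

```text
time: 27.1
ee_pos: [0.5566, -0.1431, 0.0887]
tcp_rot: [-179.8, -0.0, -122.6]
wrist_force: [0.1, -6.0, 4.7]
opening: 0.0173
grasp_force: 39.5
t 27.1 local [ -15.2 -132.1] z 88.7 rpy [-1.7980e+02 -3.0000e-02 -1.2257e+02] F [ 0.1 -6.   4.7] open 17.3 grip 39.5 q6 -71.8
scene hub A 48.0 [301.5 225.8] local [-0.1 16. ]
top hub A 44.0 [258.7 211.9] local [ 1.5 18.6]
68.61982554137397 44.32537642143272
```

The gear is back fully in (hub at the mesh values) and the peg is at about 68.6°. I'll release, clear out and check the alignment.

```bash
python3 -m handwheel '[{"tx":0,"ty":0,"tz":0,"ax":0,"ay":0,"az":0,"jaw":0.2},{"tx":0,"ty":0,"tz":0,"ax":0,"ay":0,"az":0,"jaw":0.2},{"tx":0,"ty":0,"tz":-0.04,"ax":0,"ay":0,"az":0,"jaw":0.2},{"tx":0,"ty":0,"tz":-0.06,"ax":0,"ay":0,"az":0,"jaw":0.2},{"tx":-0.024,"ty":0.055,"tz":0,"ax":0,"ay":0,"az":0,"jaw":0.2},{"tx":-0.024,"ty":0.055,"tz":0,"ax":0,"ay":0,"az":0,"jaw":0.2},{"tx":-0.024,"ty":0.055,"tz":0,"ax":0,"ay":0,"az":0,"jaw":0.2},{"tx":-0.024,"ty":0.055,"tz":0,"ax":0,"ay":0,"az":0,"jaw":0.2},{"tx":-0.024,"ty":0.055,"tz":0,"ax":0,"ay":0,"az":0,"jaw":0.2},{"tx":-0.024,"ty":0.055,"tz":0,"ax":0,"ay":0,"az":0,"jaw":0.2}]'
python3 - <<'E'
from h import *
where();hub()
c=optics.camera("top");o=[cv2.resize(c["color"][195:255,275:335,::-1],(400,400),interpolation=cv2.INTER_CUBIC)]
c=optics.camera("scene");o.append(cv2.resize(c["color"][185:245,230:290,::-1],(400,400),interpolation=cv2.INTER_CUBIC))
cv2.imwrite("pics/i.png",np.hstack(o))
E
```

```text
time: 28.45
ee_pos: [0.3534, 0.1583, 0.1874]
tcp_rot: [-180.0, 0.0, -122.5]
wrist_force: [1.6, 0.5, 0.0]
opening: 0.0511
grasp_force: 0.0
t 28.45 local [-268.1  129. ] z 187.4 rpy [-1.8000e+02  5.0000e-02 -1.2252e+02] F [1.6 0.5 0. ] open 51.1 grip 0.0 q6 -33.4
scene hub A 39.0 [301.8 225.8] local [-0.  16.9]
top hub A 32.0 [258.2 212. ] local [ 1.2 20. ]
```

View pics/i.png

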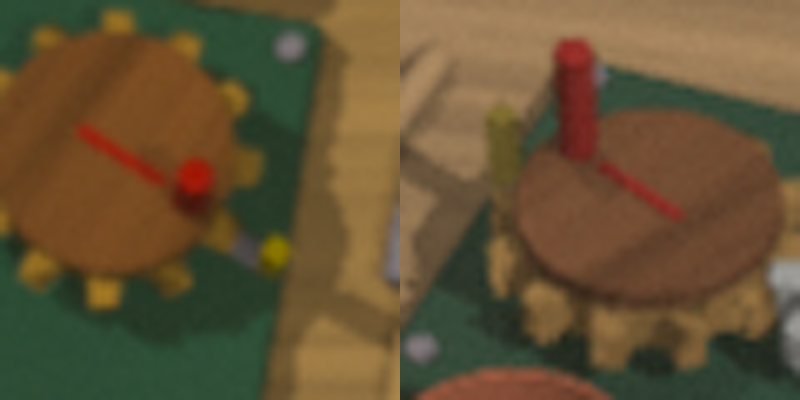

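Both views show the stripe, peg and tab nearly in one line. Checking the numbers.

Run:
```python
from h import *
s=60/400
for n,o,pk in (("top",(275,195),dict(s0=((82,128),.072),s1=((165,182),.072),peg=((196,177),.132),tab=((275,253),.068))),("scene",(230,185),dict(s0=((282,215),.072),s1=((205,168),.072),peg=((175,48),.132),tab=((102,110),.068)))):
    c=optics.camera(n); L={k:RS.T@(onz(c,*(np.array(p)*s+o-.4),z)[:2]-T0)*1e3 for k,(p,z) in pk.items()}
    ang=lambda v:round(np.degrees(np.arctan2(-v[1],-v[0])),1)
    print(n,{k:v.round(1) for k,v in L.items()},"stripe",ang(L["s1"]-L["s0"]),"peg",ang(L["peg"]-[.96,-90.8]),"tab",ang(L["tab"]-[.96,-90.8]),"peg-tab",ang(L["tab"]-L["peg"]),np.hypot(*(L["tab"]-L["peg"])).round(1),"s0-tab",ang(L["tab"]-L["s0"]),"s1-tab",ang(L["tab"]-L["s1"]))
```

```text
top {'s0': array([  9., -73.]), 's1': array([ -10. , -117.1]), 'peg': array([ -16.9, -130.1]), 'tab': array([ -34. , -175.1])} stripe 66.7 peg 65.5 tab 67.5 peg-tab 69.3 48.2 s0-tab 67.2 s1-tab 67.6
scene {'s0': array([  8.7, -72.7]), 's1': array([  -7.6, -116.1]), 'peg': array([ -15. , -131.1]), 'tab': array([ -31.2, -177.3])} stripe 69.4 peg 68.4 tab 69.6 peg-tab 70.6 48.9 s0-tab 69.1 s1-tab 68.9
```

```bash
python3 -c "from workcell import workorder;print(workorder.job_done())"
```

```text
the job is handed in; nothing more can be done
None
```

I handed the job in at about 29 s: the silver gear is fully in mesh, the blue bolt was pushed back in before the turntable was turned further, and the red peg is in line with the yellow pointer to within about 2°.

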